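# Tighten the wing screw of the bathroom hook rail

### The arm

A 6-joint arm with a two-finger parallel gripper is mounted at the origin on the work surface. World frame = base frame: x ahead of the robot, y to its left, z up, the work surface at z = 0. Lengths are in m, angles in rad, forces in N, time in s.
With the tool pointing down it reaches from about 0.2 to 0.875 m from the base axis. Payload 3.4 kg.
Tool frame: the origin (TCP) lies between the finger pads; the fingertips stand 25 mm ahead of it and the grasp point (between the pads) lies 6 mm ahead of it (r.nose_length is the z of the fingertips in the tool frame, in m); z points along the fingers, x is the direction in which the jaws open and shut, and the axes are right-handed (so a half turn about z gives the same grasp; the last joint's range is limited). The gripper opens to 94 mm and grips with 3 to 60 N. Pads are 16 mm wide; open, the fingers measure 119 mm over their backs; the gripper's body (75 mm by 177 mm) begins 78 mm behind the grasp point.
Start: joints at [-1.421, 0.276, 1.505, -0, 1.361, -0.121], TCP at [0.154, -0.554, 0.23] pointing down, gripper open.
Joint ranges: [-2.89, 2.89], [-0.75, 2.08], [0.22, 2.7], [-1.18, 4.32], [0.11, 2.71], [-2.7, 2.7]. Speed limits (rad/s): [2.57, 2.57, 3.14, 3.14, 3.14, 3.14].

### API

Orientations are given as a unit quaternion [w, x, y, z].
In Python, from plant import r, gripper_to, inverse_kinematics, vision, models, telemetry gives the robot as it stands. Calls block until the motion is done:
- r.move_to(position, orientation): joint-space move of the TCP to a pose.
- r.move_l(position, rot=None, vel=0.15, guard=None): straight line of the TCP; rot=None keeps the orientation; vel is the mean speed in m/s. With guard (N) it stops when the force on the tool has changed by that much, and returns True; else False.
- r.movej(angles): joint-space move.
- gripper_to(opening, f_grip=None): finger opening in m; f_grip is the grip in N (None keeps the last); returns when the fingers have stopped.
- r.hold(seconds).
- inverse_kinematics(position, orientation): joint angles nearest the present ones, or None.
- vision.snapshot(name): name is "scene" or "side" or "wrist"; returns the picture (384x512x3 uint8, red, green, blue); there is no depth.
- vision.get_calibration(name): a dict with "fx", "fy", "cx", "cy" (pixels), "position" and "orientation" of the camera in the world. Camera axes: x right, y down, z forward; pixel columns grow to the right and rows downward; lengths in m; the calibration is good to about 2 mm. A picture is of the moment at which its call begins: read the wrist's pose just before it. get_calibration takes no time and is no camera call; for the wrist camera it gives the pose at the moment of the call.
A pose or a line that the arm cannot do raises r.PlanningError and nothing moves.
- r.sign_off(): hands the job in, once; it reports no verdict.
Trained networks look in the newest picture that a camera, given by its name, has taken for a name from the list of things; names that differ only in an ending like _2 or _b are one class to them, and where a whole thing is asked for, a point or a joint stands for the part that bears it (a point fixed in the world has none). Each returns a list of dicts, best first, with "score" (0 to 1); they miss things now and then, are a little off and sometimes report something else, mostly with a low value. They report only what shows in the picture. A call takes as long as a camera call.
- models.boxes_of(thing, camera): "at" ([x, y, z] in m, in world coordinates, good to about 4 mm: the middle of the surface that is visible of it).
- models.regions_of(thing, camera): "pixels" (384x512 bool, what is visible of it).
- models.mark_of(thing, camera): "at" ([x, y, z] in m, in world coordinates, good to about 4 mm: a listed point, or the origin of a listed thing).
Readings, each from a call of its own:
- telemetry.current_t(): time.
- telemetry.current_joints(): joint angles.
- telemetry.current_dq(): joint speeds.
- telemetry.current_joint_efforts(): joint torques, N m.
- telemetry.current_ee_pos(): TCP position.
- telemetry.current_tool_rot(): TCP orientation.
- telemetry.current_wrist_force(): force on the tool from outside, world axes, zero at the start.
- telemetry.current_torque(): the same for the moment, N m.
- telemetry.current_opening(): finger opening in m.
Only numpy, scipy, OpenCV 4.12 (cv2) and the standard library are available. Lean on these libraries where they do the work, as an engineer would, in place of code of your own. Each camera call takes 0.05 s, during which the arm holds its last target. There are 200 camera calls.

### The job

The wing screw that holds the little chrome hook rail to the acrylic shelf has worked loose. Push its wings round clockwise (seen from above) with the fingertips, never taking the screw or a wing between the fingers, until it comes to its stop and is fully home, then move clear. Leave the pill bottle, the tumbler and the tweezers where they are.

Things in the scene. Friction and masses are not known exactly. Their poses are not given: they have to be found in the camera images.
- shelf: Clear acrylic shelf, fixed: board 145 (x) by 440 (y) by 10 mm on end legs, upper face 60 mm above the counter. Origin on the counter under its middle; x towards the rail at the back (away from the robot at yaw 0), y along the shelf. A chrome foot bracket 8 mm thick and 56 mm wide lies on it at y = 0, from x = 3 to 85 mm, under the wing screw, and carries the rail.
- rail_mid (a point): Middle of the rail's 12 mm chrome bar, 240 mm long along the shelf's y, at shelf x = 81 mm, 102 mm above the counter, on one 30 mm wide upright. Its near face is 40 mm from the screw's axis. Hanging 78 mm left (+y) of here is a steel S-shaped caddy hook, 78 mm right a green hair clip; they reach 13 mm to the near side of this centre line.
- screw_top (a point): On the vertical axis of the steel wing screw, level with the top of its wings, 106 mm above the counter, at shelf x = 35, y = 0 mm. Turns with the screw: z up, y along the two wings. Hub between the wings: 25 mm wide at the foot, narrowing to 15 mm at its top, 102 mm above the counter.
- wing_lobe (a point): Centre of one of the two like wings, 24 mm from the axis, 92 mm above the counter. Each wing is an upright round lobe 28 mm across and 5 mm thick, in the plane through the axis; overall span 76 mm, from 78 to 106 mm above the counter.
- screw (a joint): Angle of the wing screw (rad), growing clockwise seen from above. 0 is fully home against a hard stop, wings then parallel to the rail bar; it starts at -4.8 to -8.2, so 0.75 to 1.3 full turns are left. It turns easily (about 1 N at a wing), stays where it is left, and hardly changes its height.
- pill_bottle: Closed white pill bottle, 42 mm across, 64 mm tall, standing loose on one end of the shelf; origin at the centre of its underside.
- tumbler: Glass tumbler, 66 mm across the rim, 72 mm tall, standing loose on the other end of the shelf; origin at the centre of its underside.
- tweezers: Steel tweezers, about 100 mm long, 14 mm wide, 8 mm thick, lying loose near the shelf's front edge, in front of the screw; origin at the middle of the underside, x along the length.

How it is judged:
At the end, for the whole second after the job is handed in: The wing screw is turned clockwise to within 0.14 rad (8 degrees) of its stop and is still; the pill bottle, the tumbler and the tweezers are within 20 mm of where they started and upright or flat as before (value of joint screw above -0.14 rad and velocity of joint screw between -0.05 and 0.05 rad/s and distance of each of pill_bottle, tumbler, tweezers from where it was at the start of the episode below 0.02 m and angle between each of pill_bottle, tumbler, tweezers's own z axis and vertical below 0.15 rad); the robot touches nothing.
It fails at once if the screw or a wing is taken between the fingers: they touch it while the grasp point is within 4 mm of the wings' middle plane, inside the span, and lower than 15 mm above the wing tops (contact force between the fingers and screw above 0.3 N and x of the grasp point in the frame of screw_top between -0.004 and 0.004 m and y of the grasp point in the frame of screw_top between -0.036 and 0.036 m and z of the grasp point in the frame of screw_top below 0.015 m).
It fails at once if a bystander (pill bottle, tumbler or tweezers) is lifted, carried or pushed more than 20 mm (distance of any of pill_bottle, tumbler, tweezers from where it was at the start of the episode above 0.02 m).
It also fails if it takes over 67 s, if anything falls off the work surface, if the arm or the gripper's body presses on something with over 40 N, if the wrist force passes 120 N, or if a joint passes its speed limit or range.

## Working session

There is one attempt and no reset: what is moved stays moved. The work goes in short steps, each a Python script; the robot and the scene stay as the last script left them, time stands still between calls to the robot, and variables do not carry over. Pictures are saved under pics/ and viewed, about 8 in all and at most 12, crops included, and the job is handed in when it is done.

```bash
ls; mkdir -p pics
python3 - <<'E'
from plant import *
import cv2,numpy as np
print(telemetry.current_t())
for c in ["scene","side","wrist"]:
    im=vision.snapshot(c); cv2.imwrite(f"pics/a_{c}.png",im[:,:,::-1])
    k=vision.get_calibration(c); print(c,k)
    for t in ["shelf","rail_mid","screw_top","wing_lobe","pill_bottle","tumbler","tweezers"]:
        try: print(t,[(np.round(d["at"],4).tolist(),round(d["score"],2)) for d in models.mark_of(t,c)[:3]])
        except Exception as e: print(t,e)
a=[cv2.imread(f"pics/a_{c}.png") for c in ["scene","side"]]
cv2.imwrite("pics/a.png",cv2.resize(np.hstack(a),(800,300)))
print(telemetry.current_t())
E
```

```text
pics
0.0
scene {'fx': 467.75677855851325, 'fy': 467.75677855851325, 'cx': 252.69620179451465, 'cy': 189.6066430689916, 'position': array([1.00572521, 0.87098859, 0.70336583]), 'orientation': array([-0.12754669,  0.21953696,  0.85411804, -0.45389176])}
shelf [([0.5666, 0.1389, -0.0008], 0.8)]
rail_mid [([0.638, 0.1125, 0.1005], 0.66)]
screw_top [([0.5931, 0.129, 0.1054], 0.78)]
wing_lobe [([0.6187, 0.1344, 0.095], 0.83)]
pill_bottle [([0.6039, 0.2907, 0.0629], 0.56)]
tumbler [([0.5041, 0.0033, 0.0569], 0.75)]
tweezers [([0.5247, 0.1877, 0.0571], 0.83)]
side {'fx': 402.1386300575402, 'fy': 402.1386300575402, 'cx': 256.7012027126756, 'cy': 191.48643267588585, 'position': array([ 0.2203654 , -0.45758969,  0.56516665]), 'orientation': array([-0.42416271,  0.85844254, -0.26257766,  0.11922826])}
shelf [([0.5645, 0.1393, -0.0001], 0.73)]
rail_mid [([0.6395, 0.1104, 0.1037], 0.66)]
screw_top [([0.5994, 0.1271, 0.1048], 0.56)]
wing_lobe [([0.6192, 0.1366, 0.0931], 0.54), ([0.596, 0.1284, 0.1067], 0.27)]
pill_bottle [([0.6063, 0.293, 0.0606], 0.61), ([0.6383, 0.1109, 0.1031], 0.6), ([0.5984, 0.1272, 0.104], 0.47)]
tumbler [([0.5035, -0.0019, 0.059], 0.92), ([0.6176, 0.1347, 0.092], 0.75)]
tweezers [([0.5233, 0.1878, 0.0575], 0.77)]
wrist {'fx': 339.0523605045148, 'fy': 339.0523605045148, 'cx': 258.78602973983664, 'cy': 196.42661467753055, 'position': array([ 0.22835654, -0.53348422,  0.38501045]), 'orientation': array([ 0.10571689,  0.78857583, -0.60040152, -0.08056127])}
shelf []
rail_mid []
screw_top []
wing_lobe []
pill_bottle []
tumbler []
tweezers []
1.2
```

View pics/a.png

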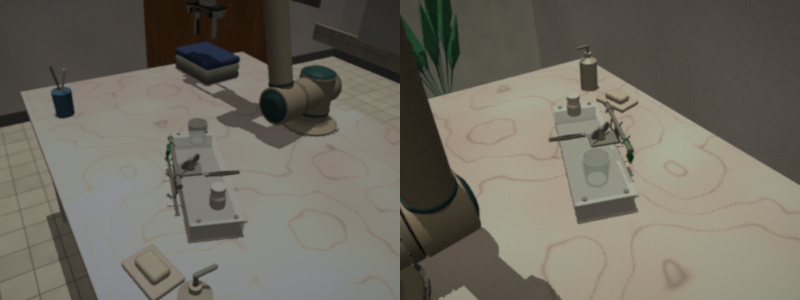

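```bash
cat > h.py <<'E'
from plant import *
import cv2,numpy as np
from scipy.spatial.transform import Rotation as Rot
yaw=-0.365; S=np.array([0.597,0.1275])
ex=np.array([np.cos(yaw),np.sin(yaw)]); ey=np.array([-ex[1],ex[0]])
def quat(sgn=1):
    x=np.r_[ey*sgn,0]; z=np.array([0,0,-1.]); y=np.cross(z,x)
    return Rot.from_matrix(np.c_[x,y,z]).as_quat(scalar_first=True)
def P(sx,sy,tip): return np.r_[S+sx*ex+sy*ey, tip+r.nose_length]   # shelf offsets from the screw axis, fingertip height
def proj(p,k):
    R=Rot.from_quat(k["orientation"],scalar_first=True); c=R.inv().apply(np.asarray(p)-k["position"])
    return np.array([k["fx"]*c[0]/c[2]+k["cx"],k["fy"]*c[1]/c[2]+k["cy"]])
E
python3 - <<'E'
from h import *
gripper_to(0.0)
qs=[(inverse_kinematics(P(-0.05,0.03,0.2),quat(s)),s) for s in (1,-1)]
for q,s in qs: print(s,q)
s=min((x for x in qs if x[0] is not None),key=lambda x:abs(x[0][5]))[1]
r.move_to(P(-0.06,0.0,0.22),quat(s))
print(s,telemetry.current_joints(),telemetry.current_t(),telemetry.current_opening(),r.nose_length)
k=vision.get_calibration("wrist"); im=vision.snapshot("wrist").copy()
for t in ["shelf","rail_mid","screw_top","wing_lobe","pill_bottle","tumbler","tweezers"]:
    print(t,[(np.round(d["at"],4).tolist(),round(d["score"],2)) for d in models.mark_of(t,"wrist")[:3]])
np.save("pics/b.npy",im)
m=models.regions_of("screw_top","wrist"); print([(d["score"],d["pixels"].sum(),np.argwhere(d["pixels"]).mean(0)) for d in m])
out=im[:,:,::-1].copy()
for p,c in [(P(0,0,.106),(0,0,255)),(P(0,.038,.092),(0,255,0)),(P(.046,0,.102),(255,0,0))]:
    p[2]-=r.nose_length; u=proj(p,k); cv2.drawMarker(out,tuple(int(v) for v in u),c,cv2.MARKER_CROSS,12,1)
cv2.imwrite("pics/b.png",cv2.resize(out,(768,576)))
E
```

```text
1 [ 1.81259197e-01  2.97250597e-01  1.48779247e+00 -4.44089210e-16
  1.35654958e+00 -1.02453713e+00]
-1 [ 1.81259197e-01  2.97250597e-01  1.48779247e+00 -4.44089210e-16
  1.35654958e+00  2.11705552e+00]
1 [ 1.43414384e-01  2.47232108e-01  1.50913307e+00 -3.39756234e-04
  1.38525903e+00 -1.06113561e+00] 5.4417 0.000861280496516509 0.025
shelf [([0.5641, 0.141, 0.0], 0.88)]
rail_mid []
screw_top []
wing_lobe []
pill_bottle []
tumbler [([0.5017, 0.0029, 0.0616], 0.74)]
tweezers [([0.5231, 0.1868, 0.0612], 0.72)]
[(0.54, np.int64(169), array([224.92307692, 240.02366864]))]
```

View pics/b.png

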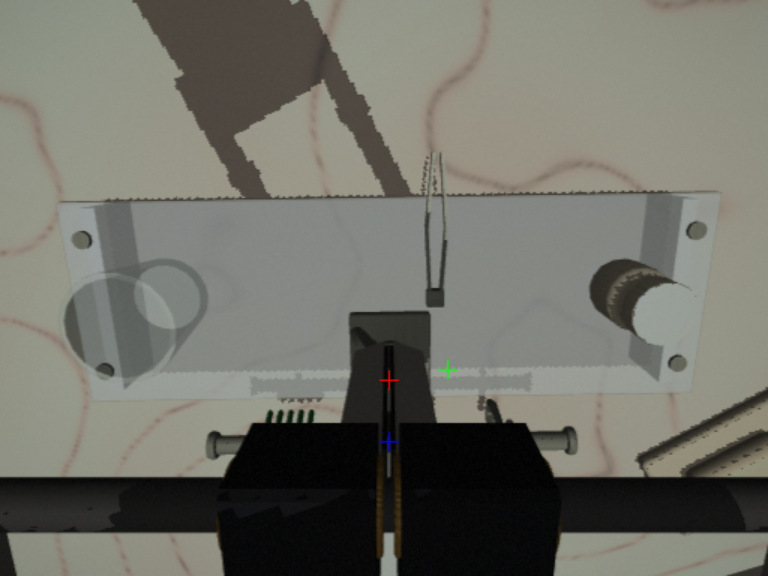

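Run:
```python
from h import *
r.move_l(P(0.055,0.0,0.18),vel=0.2)
k=vision.get_calibration("wrist"); im=vision.snapshot("wrist").copy()
for t in ["rail_mid","screw_top","wing_lobe"]:
    print(t,[(np.round(d["at"],4).tolist(),round(d["score"],2)) for d in models.mark_of(t,"wrist")[:3]])
out=im[:,:,::-1].copy()
for p,c in [(P(0,0,.106),(0,0,255)),(P(0,.038,.092),(0,255,0)),(P(.046,0,.102),(255,0,0)),(P(.029,.025,.092),(255,255,0))]:
    p[2]-=r.nose_length; u=proj(p,k); print(u); cv2.drawMarker(out,tuple(int(v) for v in u),c,cv2.MARKER_CROSS,8,1)
cv2.imwrite("pics/c.png",cv2.resize(out[84:384,50:450],(800,600)))
print(telemetry.current_t())
```

```text
rail_mid [([0.6396, 0.1155, 0.102], 0.98), ([0.5251, 0.1868, 0.0617], 0.75)]
screw_top [([0.5942, 0.1299, 0.1024], 0.68)]
wing_lobe []
[258.31113826 134.45388298]
[307.1617883  132.82701995]
[258.42560441 193.3414541 ]
[289.62168609 169.58544903]
6.85
```

View pics/c.png

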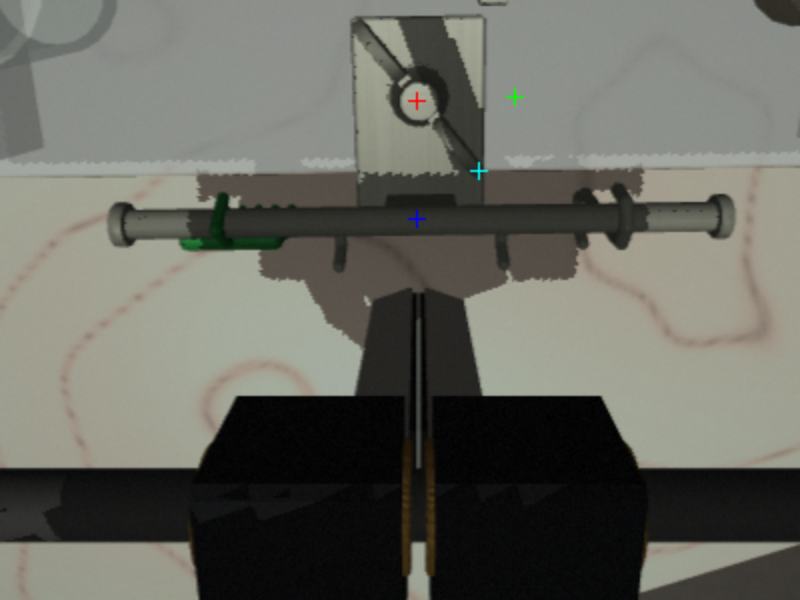

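The hub sits within about 1 mm of my estimate: crop (418,102) against the marker at (417,100). The wings run from (355,22) to (478,172), so the far wing is about 50° clockwise of home and q ≈ -5.4. I'll come down behind that wing with closed fingers and sweep it round.

```bash
cat > sweep.py <<'E'
from h import *
def pos(b,R=0.026,tip=0.094): return P(R*np.sin(b),R*np.cos(b),tip)
def sweep(b0,b1,step=0.2,vel=0.05,guard=8,fmax=8):
    f0=telemetry.current_wrist_force(); b=b0
    while b<b1-1e-6:
        b=min(b+step,b1); hit=r.move_l(pos(b),vel=vel,guard=guard)
        f=np.array(telemetry.current_wrist_force())-f0
        print(round(b,2),hit,f.round(1),round(telemetry.current_t(),1))
        if hit or np.linalg.norm(f[:2])>fmax: return b
    return None
E
python3 - <<'E'
from sweep import *
r.move_l(pos(-0.2,tip=.18),vel=0.2)
if r.move_l(pos(-0.2),vel=0.1,guard=5): print("hit down",telemetry.current_ee_pos())
else: print(sweep(-0.2,1.6))
im=vision.snapshot("scene"); print(models.mark_of("wing_lobe","scene")[:2])
cv2.imwrite("pics/d.png",cv2.resize(im[150:270,170:330,::-1],(800,600)))
E
```

```text
0.0 False [ 1.5 -0.9 -0. ] 8.6
0.2 False [ 1.8  0.2 -0.2] 8.8
0.4 False [ 2.  -0.4  0.3] 9.1
0.6 False [ 1.4 -0.5 -0.6] 9.3
0.8 False [ 1.2 -0.1  0.4] 9.6
1.0 False [ 1.2 -0.7 -0.7] 9.8
1.2 False [ 0.8  0.8 -0.3] 10.1
1.4 False [1.  0.2 0.4] 10.3
1.6 False [ 2.1  0.6 -0.6] 10.6
None
[{'at': [0.6048, 0.1073, 0.0944], 'score': 0.83}]
```

View pics/d.png

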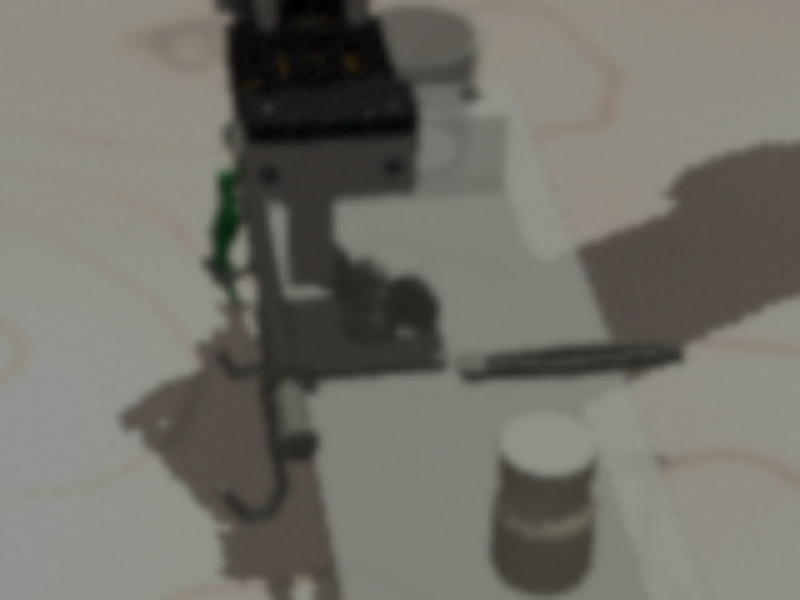

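The finger stands between screw and rail, clear of the bar, and the pushed lobe is now at about (350,290). That matches α≈2.4 rad, so it is turning as planned and I'll carry on to the stop.

Run:
```python
from sweep import *
b=sweep(1.6,5.4)
if b is None: b=sweep(5.4,6.3,step=0.06,vel=0.03)
print("stop at",b, telemetry.current_ee_pos())
im=vision.snapshot("scene"); print(models.mark_of("wing_lobe","scene")[:2])
```

```text
1.8 False [-0.   0.8 -0.2] 10.9
2.0 False [-0.5  0.2 -0. ] 11.2
2.2 False [-0.4  0.6 -0.1] 11.4
2.4 False [-1.3  1.5  0. ] 11.7
2.6 False [-0.1  0.9 -0.6] 11.9
2.8 False [0.4 0.1 0.6] 12.2
3.0 False [1.5 1.8 0.2] 12.4
3.2 False [-0.5 -0.1  0.2] 12.7
3.4 False [0.4 0.1 0.3] 12.9
3.6 False [-0.  -0.1 -0.7] 13.2
3.8 False [ 0.3  0.  -0.4] 13.4
4.0 False [-0.4  1.4  0. ] 13.7
4.2 False [ 0.4  0.5 -0.1] 13.9
4.4 False [ 0.1 -0.5 -0.1] 14.2
4.6 False [-1.1  0.9  0.7] 14.4
4.8 False [-0.2  1.4 -0.3] 14.7
5.0 False [-1.5  1.   0. ] 14.9
5.2 False [ 0.1  0.8 -2. ] 15.2
5.4 False [-0.3  1.  -1.5] 15.4
5.46 False [ 1.3 -0.6  0.3] 15.7
5.52 False [-0.4 -0.6  1.2] 15.9
5.58 False [-0.2  0.8  1. ] 16.2
5.64 False [-0.8 -0.5 -0. ] 16.4
5.7 False [ 0.3 -0.8  0.9] 16.7
5.76 False [-0.3 -0.3  0.9] 16.9
5.82 False [-3.4 -0.4  2.5] 17.2
5.88 False [-5.8 -0.5  4.5] 17.4
5.94 False [-8.8  0.6  7.4] 17.7
stop at 5.939999999999997 [0.59388862 0.15347834 0.11871885]
[]
```

The force rises at β≈5.82–5.94, where I predicted the stop (about 5.87). I'll back straight off, lift clear and check.

Run:
```python
from sweep import *
R=.026; b=5.94
r.move_l(P(R*np.sin(b)-.012,R*np.cos(b),.094),vel=.05)
r.move_l(P(R*np.sin(b)-.012,R*np.cos(b),.18),vel=.15)
r.move_l(P(.055,0,.18),vel=.2)
k=vision.get_calibration("wrist"); im=vision.snapshot("wrist").copy()
for t in ["pill_bottle","tumbler","tweezers","screw_top","wing_lobe"]:
    print(t,[(np.round(d["at"],4).tolist(),round(d["score"],2)) for d in models.mark_of(t,"wrist")[:2]])
cv2.imwrite("pics/e.png",cv2.resize(im[84:384,50:450,::-1],(800,600)))
vision.snapshot("scene")
for t in ["pill_bottle","tumbler","tweezers","screw_top","wing_lobe"]:
    print(t,[(np.round(d["at"],4).tolist(),round(d["score"],2)) for d in models.mark_of(t,"scene")[:2]])
print(telemetry.current_t())
```

```text
pill_bottle [([0.6038, 0.2888, 0.0625], 0.72)]
tumbler [([0.5038, 0.0015, 0.0607], 0.97)]
tweezers [([0.5236, 0.1874, 0.0629], 0.71)]
screw_top [([0.593, 0.1288, 0.1015], 0.7)]
wing_lobe [([0.6026, 0.1531, 0.089], 0.76), ([0.641, 0.1126, 0.1015], 0.35)]
pill_bottle [([0.6056, 0.2895, 0.0617], 0.64)]
tumbler [([0.4999, 0.0041, 0.0603], 0.55)]
tweezers [([0.523, 0.1856, 0.0606], 0.55)]
screw_top [([0.5918, 0.131, 0.1086], 0.7)]
wing_lobe [([0.6043, 0.1526, 0.0913], 0.5)]
20.05
```

View pics/e.png

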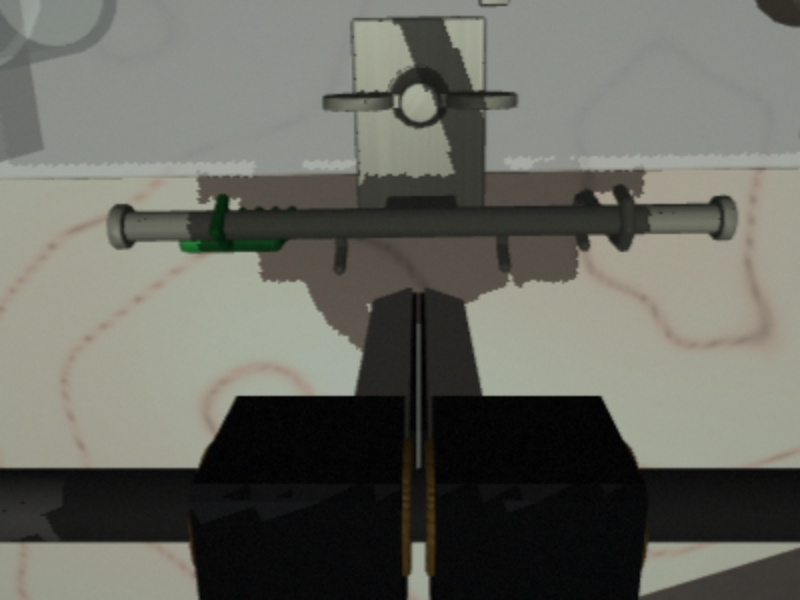

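The wings run from (323,102) to (517,99), parallel to the bar within about 1°. The stop was felt there, and the bystanders haven't moved beyond the networks' noise. Handing in.

Run:
```python
from h import *
r.hold(0.3); print(np.round(telemetry.current_wrist_force(),1)); r.sign_off()
```

```text
[-1.1 -0.4 -0.2]
the job is handed in; nothing more can be done
```

The wing screw is home against its stop, and I handed the job in at about 20 s of the 67 s allowed. I closed the fingers, lowered them behind one wing and swept that wing clockwise through about 5.4 rad. The grasp point was planned to stay at least 10 mm from the wings' plane throughout.

- **Stop:** the push force stayed around 1–2 N, then rose to about 9 N sideways within 0.3 rad of the expected end point. It also rose about 7 N vertically, well below any limit. I then backed the fingers off and lifted them clear.
- **Screw angle:** in the last wrist picture the wings lie parallel to the rail bar within about 1°.
- **Bystanders:** the pill bottle, tumbler and tweezers read within about 6 mm of their first readings in height and 4 mm in plan, which is about the networks' noise.
- **Clear of everything:** the fingertips are at 0.18 m, above the shelf and rail, and the wrist force reads about 1 N.

No check failed. The only miss was that the scene camera couldn't find the wing while the gripper hid it at the end of the push; it found it again once I had moved clear.

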